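# Hang the check weight on the bag scale

## Robot

A 6-joint arm with a two-finger parallel gripper is mounted at the origin on the work surface. World frame = base frame: x ahead of the robot, y to its left, z up, the work surface at z = 0. Lengths are in mm, angles in rad, forces in N, time in s.
With the tool pointing down it reaches from about 350 to 850 mm from the base axis. Payload 8.1 kg.
Tool frame: the origin (TCP) lies at the very end of the fingers, on their centre line; the grasp point (between the pads) lies arm.hold_point_z behind it (arm.hold_point_z is the distance from the TCP to the grasp point, in mm); z points along the fingers, y is the line along which they close (so a half turn about z gives the same grasp; the last joint's range is limited). The gripper opens to 85 mm and grips with 20 to 120 N. Pads are 22 mm wide; open, the fingers measure 114 mm over their backs; the gripper's body (76 mm by 85 mm) begins 54 mm behind the grasp point. The pads swing forward as they close: fully open they stand 13 mm farther back than shut.
Start: joints at [-1.263, 0.13, 1.488, -0, 1.523, -0.085], TCP at [229.686, -554.301, 231.292] pointing down, gripper open.
Joint ranges: [-2.96, 2.96], [-0.89, 2.26], [0.02, 2.5], [-1.34, 4.48], [0, 2.73], [-2.66, 2.66]. Speed limits (rad/s): [2.39, 2.39, 2.79, 3.14, 3.14, 3.14].

## Interface

Orientations are given as a rotation vector (axis times angle).
In Python, from plant import arm gives the robot as it stands. The module is installed in compiled form; this text tells all that it offers.
- The arm moves only by the tool drive_tool, never from a script. Its argument "commands" is a list of rows, each a list of 2 entries, a list of its own where there are three numbers: the shift along the tool's x, y, z as a fraction of full scale, then the turn, a rotation vector about the tool's x, y, z as a fraction of full scale. In form: [[[dx, dy, dz], [wx, wy, wz]], ...]. A call has 1 to 5 rows; each row is the pose to reach, as a shift and turn from the pose commanded when the call began, along the tool's axes at that moment; what a row does not reach only later rows make up. Full scale, the value 1, is 750 mm for a shift and 0.5 rad for a turn. A row lasts 1/8 s, in which the tool goes at most 62.5 mm and 10.7 degrees, less where a joint would pass 70% of its speed; a pose out of reach is approached as far as the arm can. A call with a number of a shift or a turn outside -1 to 1 is refused whole. A call with a gripper value outside its range is refused whole. "jaw" is the opening, from -1 (shut) to 1 (fully open), set as the call begins (left out, the last holds). The fingers move at their own pace and stop on an object; "squeeze" is the grip in N (left out, the last holds). Time passes only in rows, so rows that repeat a pose let the fingers close. It gives the time, the measured TCP pose, the force, the opening and the grip force at its end, in the units of the state.
- arm.observe(): the state, without advancing time (a new reading comes with each control period).
- arm.camera(name): name is "side" or "top" or "wrist"; returns a dict with "image" (400x640x3 uint8, blue, green, red), "range_z" (400x640 float32, mm along the optical axis (not along the pixel's ray), 0 where there is no reading), "intrinsics" (3x3 intrinsics, pixels), "extrinsics" (4x4, takes a point from world to camera coordinates). Camera axes: x right, y down, z forward; pixel columns grow to the right and rows downward; lengths in mm; the calibration is good to about 2 mm. A picture is of the moment at which its call begins.
- arm.sign_off(): hands the job in; it is judged then, once.
Trained networks look in a picture, given as the dict that the camera call returned (one of the last four; its "shot" number tells which), for a name from the list of things; names that differ only in an ending like _2 or _b are one class to them, and where a whole thing is asked for, a point or a joint stands for the part that bears it (a point fixed in the world has none). Each returns a list of dicts, best first, with "confidence" (0 to 1); they miss things now and then, are a little off and sometimes report something else, mostly with a low value. They report only what shows in the picture. A call takes as long as a camera call. They do not tell look-alikes from the thing itself.
- arm.boxes_of(target, picture): "location" ([column, row] as shares, 0 to 1, of the picture: columns of its width, rows of its height, amid what is visible of it).
The state is a dict: "time": time; "joints": joint angles; "joint_velocities": joint speeds; "joint_efforts": joint torques, N m; "eef_pos": TCP position; "tool_rot": TCP orientation; "contact_force": force on the tool from outside, world axes, zero at the start; "torque": the same for the moment, N m; "opening": opening from 0.0 (shut) to 1.0 (fully open); "grip_force": force on a finger pad.
Only numpy, scipy, OpenCV 4.12 (cv2) and the standard library are available. Lean on these libraries where they do the work, as an engineer would, in place of code of your own. Each camera call takes 0.05 s, during which the arm holds its last target. There are 200 camera calls.

## Task

Set up the daily check of the blood-bag scale: lift the check weight out of its storage cup and hang it by its eye on the scale's hook, so that it hangs free and the hook alone carries it. Once it hangs there, stack the emptied cup upright inside the other empty cup, fully home, with that lower cup still standing on the bench. Leave the jar, the tape roll and the tube rack where they are.

Things in the scene. Friction and masses are not known exactly. Their poses are not given: they have to be found in the camera images.
- scale: Hanging bag scale, fixed: cream base plate 200 x 140 x 18 mm (x, y, z), grey column 30 x 44 mm and 215 mm high standing 75 mm behind (+x) the base's centre, cream boxes up to 78 mm high beside the column's foot. Its steel hook points along its -x axis. Origin: centre of the base's underside, z up.
- hook_seat (a point): Point on the axis of the hook's level shank (dark steel bar, 8 mm diameter), 170 mm above the bench unloaded: hang the weight about here. In its frame, which turns with the scale, the shank runs along x from the blue carriage (x = +75 mm) to x = -30 mm, then the tip turns up, ending at x = -43 mm, its top 13 mm above the axis. The space above is free; below is only the base plate.
- hook (a joint): How far the spring-loaded hook has sunk, m: 0 unloaded (170 mm above the bench), 0.025 at its lower stop. The check weight sinks it by about 0.010 to 0.015.
- weight: Check weight, 0.36 kg, 103 mm tall: brass cylinder 32 mm in diameter, 44 mm high, and on it an upright steel plate 8 mm thick (x), 40 mm wide (y), z = 44 to 103 mm. A round eye, 28 mm in diameter, pierces it along x at z = 65 mm; the plate above the eye (z = 79 to 103) is the grip. Starts upright in cup_full on its 5 mm floor. Origin: centre of the underside, z up.
- weight_eye (a point): Centre of the weight's eye, 65 mm above the weight's underside; the eye's axis is its x axis.
- cup_full: Cup holding the weight at the start. Red plastic, 0.09 kg, 56 mm high, wall 2.5, floor 5 mm: lower part 41 (foot) to 47 mm in diameter, shoulder at z = 27 to 31 mm, upper band 60 mm in diameter (55 inside) from z = 31 to the rim. Stacked, its shoulder rests on the lower cup's rim, its foot about 27 mm above the lower foot. Origin: centre of the underside, z up.
- cup_empty: The other cup, just the same, empty, standing on the bench. Origin: centre of the underside, z up.
- jar: Bystander: closed jar 50 mm in diameter, 75 mm high. Origin: centre of the underside.
- tape: Bystander: green roll of tape lying flat, 64 mm in diameter, 19 mm high. Origin: centre of the underside.
- tube_rack: Bystander: white tube rack 50 x 120 mm (x, y) with four capped tubes, 92 mm high. Origin: centre of the underside.
There are look-alikes about, which are no part of the job. There is more than one size of the weight; the job needs the largest.

How it is judged (in metres and radians):
On the way, in this order (a step that is already met when the one before it is completed fails the run):
1. the weight hangs by its eye on the hook, released, the hook sunk under its load (z of weight_eye in the frame of hook_seat between -0.015 and -0.004 m and y of weight_eye in the frame of hook_seat between -0.01 and 0.01 m and x of weight_eye in the frame of hook_seat between -0.036 and 0.072 m and value of joint hook above 0.006 m and angle between weight's own z axis and vertical below 0.2 rad and contact force between the fingers and weight below 0.1 N), for 0.3 s.
2. the emptied cup is nested in the other cup (horizontal distance between cup_full and cup_empty below 0.006 m and angle between each of cup_full, cup_empty's own z axis and vertical below 0.1 rad and z of cup_full in the frame of cup_empty between 0.022 and 0.031 m and height (world z) of cup_empty between -0.005 and 0.006 m), for 0.2 s.
At the end, for the whole second after the job is handed in: Weight upright (0.2 rad), hanging by its eye on the hook's shank (eye centre 4-15 mm below it, 10 mm sideways), hook sunk over 6 mm; emptied cup in the other: axes within 6 mm, tilt under 0.1 rad, foot 22-31 mm above the lower foot; lower cup on the bench; all at rest (all of step 2 and z of weight_eye in the frame of hook_seat between -0.015 and -0.004 m and y of weight_eye in the frame of hook_seat between -0.01 and 0.01 m and x of weight_eye in the frame of hook_seat between -0.036 and 0.072 m and value of joint hook above 0.006 m and angle between weight's own z axis and vertical below 0.2 rad and linear speed of weight below 0.03 m/s and angular speed of weight below 0.6 rad/s and linear speed of each of cup_full, cup_empty below 0.02 m/s); the robot touches nothing.
It fails at once if the jar, the tape roll or the tube rack was moved by more than 30 mm or tipped (distance of any of jar, tape, tube_rack from where it was at the start of the episode above 0.03 m or angle between any of jar, tape, tube_rack's own z axis and vertical above 0.5 rad).
It also fails if it takes over 64 s, if anything falls off the work surface, if the arm or the gripper's body presses on something with over 40 N, if the wrist force passes 120 N, or if a joint passes its speed limit or range.

## Working session

There is one attempt and no reset: what is moved stays moved. The work goes in short steps, Python scripts to look and compute and a tool call to move; the robot and the scene stay as the last step left them, time stands still between calls to the robot, and variables do not carry over. Pictures are saved under pics/ and viewed, at most 11 in all, crops included, and the job is handed in when it is done.

Besides the shell and the picture viewer there is one more tool, called as name(argument=value, ...) on one line, values as JSON. drive_tool: Moves the arm, as the interface text tells. Shift numbers are shares of 750 mm and turn numbers shares of 0.5 rad, none past 1 either way. Its arguments: {"type":"object","properties":{"commands":{"type":"array"},"jaw":{"type":"number"},"squeeze":{"type":"number"}},"required":["commands"]}

```bash
mkdir -p pics; cat > h.py <<'E'
import numpy as np, cv2
from scipy.spatial.transform import Rotation as R
from plant import arm
def world(c,u,v,z=None):
    K=c["intrinsics"];z=c["range_z"][int(v),int(u)] if z is None else z
    p=np.linalg.inv(K)@[u,v,1]*z
    return (np.linalg.inv(c["extrinsics"])@[*p,1])[:3]
def cloud(c):
    K=c["intrinsics"];v,u=np.mgrid[:400,:640];z=c["range_z"]
    p=np.stack([(u-K[0,2])/K[0,0]*z,(v-K[1,2])/K[1,1]*z,z,np.ones_like(z)],-1)
    w=(p@np.linalg.inv(c["extrinsics"]).T)[...,:3]; w[z<=0]=np.nan
    return w
def plan(target,rot=None):
    "shift & turn fractions in tool axes from measured pose to target TCP"
    s=arm.observe();r=R.from_rotvec(s["tool_rot"])
    d=r.inv().apply(np.array(target)-s["eef_pos"])/750
    w=(r.inv()*rot).as_rotvec()/.5 if rot is not None else np.zeros(3)
    return d.round(4),w.round(4)
E
python3 - <<'E'
from h import *
s=arm.observe();print({k:np.round(v,3) for k,v in s.items()},arm.hold_point_z)
print(R.from_rotvec(s["tool_rot"]).as_matrix().round(3))
ims=[]
for n in("top","side"):
    c=arm.camera(n);ims.append(c["image"]);W=cloud(c)
    for t in("weight","cup_full","scale","hook_seat","jar","tape","tube_rack"):
        for b in arm.boxes_of(t,c):
            u,v=b["location"][0]*640,b["location"][1]*400
            print(n,t,round(b["confidence"],2),int(u),int(v),world(c,u,v).round())
    cv2.imwrite(f"pics/{n}0.png",c["image"])
E
```

```text
{'time': np.float64(0.0), 'joints': array([-1.263,  0.131,  1.489, -0.   ,  1.523, -0.085]), 'joint_velocities': array([-0.001, -0.001,  0.001,  0.001, -0.   , -0.001]), 'joint_efforts': array([ 0.0000e+00, -5.6939e+01, -5.0056e+01, -0.0000e+00,  1.5000e-02,
       -0.0000e+00]), 'eef_pos': array([ 229.516, -553.76 ,  230.213]), 'tool_rot': array([-3.079, -0.613,  0.   ]), 'contact_force': array([-1.29 , -0.05 , -0.568]), 'torque': array([ 0.027, -0.004, -0.011]), 'grip_force': np.float64(0.0), 'opening': np.float64(1.0)} 18.700000000000003
[[ 0.924  0.383 -0.001]
 [ 0.383 -0.924  0.002]
 [ 0.    -0.002 -1.   ]]
top weight 0.58 336 215 [520. -29.  36.]
top weight 0.55 349 250 [424. -65.  51.]
top weight 0.51 316 246 [433.  23.  81.]
top cup_full 0.58 340 246 [434. -42.  33.]
top scale 0.64 227 170 [647. 286.  19.]
top scale 0.37 349 145 [708. -62.  75.]
top hook_seat 0.52 212 149 [661. 276. 188.]
top jar 0.53 350 144 [711. -63.  73.]
top tape 0.59 441 251 [ 425. -327.    4.]
top tape 0.4 211 153 [655. 283. 173.]
top tube_rack 0.64 212 256 [401. 305.  56.]
side weight 0.86 371 221 [433. -52.  85.]
side weight 0.77 334 230 [524. -25.  29.]
side weight 0.57 354 256 [428.  28.  36.]
side cup_full 0.81 374 240 [414. -42.  41.]
side scale 0.93 208 279 [673. 272.  16.]
side scale 0.45 195 237 [656. 285. 168.]
side hook_seat 0.95 194 239 [655. 288. 164.]
side jar 0.73 284 191 [717. -53.  57.]
side tape 0.6 423 194 [ 415. -340.    1.]
side tape 0.23 194 241 [654. 289. 160.]
side tube_rack 0.68 290 354 [380. 323.  55.]
side tube_rack 0.17 193 236 [656. 287. 172.]
```

View pics/top0.png

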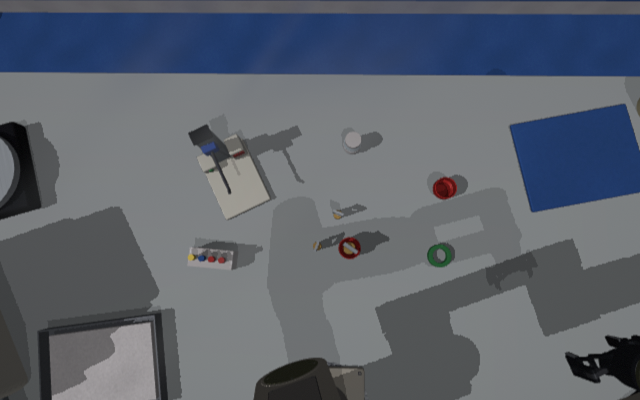

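View pics/side0.png

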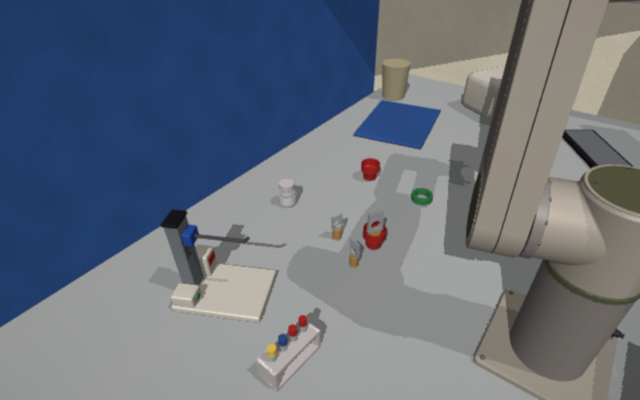

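Top view: the full cup with a weight is at (349,247), the empty cup at (445,188), the scale at (230,170) with its hook pointing to lower right (230,192), the jar at (352,141), the tape at (440,255) and the rack at (212,257).
Candidates for the weight: in the cup at (349,247), standing on the bench at (336,215), and standing on the bench at (316,246). By the description it's the one in the cup. I'll check the heights and a close crop.

```bash
python3 - <<'E'
from h import *
cs={n:arm.camera(n) for n in("top","side")}
def line(P):
    m=P[:,:2].mean(0);_,s,vt=np.linalg.svd(P[:,:2]-m);return m.round(1),vt[0].round(3),np.degrees(np.arctan2(vt[0][1],vt[0][0])).round(1)
for n,c in cs.items():
    W=cloud(c);im=c["image"].astype(int);b,g,r=im[...,0],im[...,1],im[...,2]
    red=(r>90)&(g<60)&(b<60)
    for nm,x,y in(("full",430,-58),("empty",585,-315)):
        m=red&(np.hypot(W[...,0]-x,W[...,1]-y)<60)
        P=W[m]; print(n,nm,len(P),"z",np.nanpercentile(P[:,2],[2,98]).round(),"top band",end=" ")
        Q=P[(P[:,2]>48)&(P[:,2]<62)]
        if len(Q)>8:
            (cx,cy),rad=cv2.minEnclosingCircle(Q[:,:2].astype(np.float32));print(len(Q),round(cx,1),round(cy,1),round(rad,1),Q.mean(0).round(1))
    for nm,x,y in(("W cup",432,-58),("W b",522,-27),("W c",432,27)):
        m=(np.hypot(W[...,0]-x,W[...,1]-y)<35)&~red
        P=W[m]; zt=np.nanpercentile(P[:,2],99.5); Q=P[P[:,2]>zt-20]
        print(n,nm,"zmax",zt.round(1),len(Q),line(Q), np.ptp(Q,axis=0).round())
    m=(W[...,2]>140)&(W[...,2]<186)&(W[...,0]>450)&(W[...,0]<665)&(W[...,1]>130)&(W[...,1]<320)&(b<130)&(abs(b-r)<40)
    P=W[m];print(n,"hook",len(P),line(P),P.min(0).round(),P.max(0).round(),np.median(P[:,2]))
    m=(abs(W[...,2]-18)<5)&(W[...,0]>480)&(W[...,0]<800)&(W[...,1]>100)&(W[...,1]<420)&(r>110)
    P=W[m][:,:2].astype(np.float32);print(n,"base",len(P),cv2.minAreaRect(P))
a=cs["top"]["image"][200:270,290:390];b=cs["side"]["image"][205:275,320:420]
d=cs["side"]["image"][205:275,165:265]
cv2.imwrite("pics/crop.png",np.hstack([cv2.resize(k,None,fx=2.6,fy=5*.52,interpolation=cv2.INTER_CUBIC) for k in(a,b,d)]))
E
```

```text
top full 39 z [20. 60.] top band 21 429.8 -63.5 29.0 [431.2 -61.6  56.2]
top empty 176 z [ 4. 59.] top band 71 596.3 -325.1 30.5 [ 594.9 -323.6   55.6]
top W cup zmax 112.5 54 (array([429.3, -63.6]), array([-0.558, -0.83 ]), np.float64(-123.9)) [25. 36. 20.]
top W b zmax 80.1 33 (array([522. , -31.4]), array([0.377, 0.926]), np.float64(67.9)) [15. 27. 22.]
top W c zmax 80.0 27 (array([433.1,  24.1]), array([-0.944,  0.329]), np.float64(160.8)) [26. 13. 18.]
top hook 196 (array([618. , 264.1]), array([-0.883, -0.469]), np.float64(-152.0)) [554. 230. 155.] [665. 306. 185.] 174.49311719772345
top base 2270 ((605.1716918945312, 258.4725646972656), (158.72067260742188, 138.48370361328125), 26.840171813964844)
side full 319 z [ 6. 56.] top band 90 430.2 -63.7 30.5 [420.9 -54.5  52.6]
side empty 302 z [ 7. 55.] top band 69 596.2 -324.7 31.3 [ 596.3 -320.7   51.7]
side W cup zmax 109.3 125 (array([428.9, -62.8]), array([0.568, 0.823]), np.float64(55.4)) [28. 35. 20.]
side W b zmax 77.1 80 (array([521.7, -32. ]), array([0.354, 0.935]), np.float64(69.3)) [16. 30. 21.]
side W c zmax 77.8 80 (array([432.1,  24.9]), array([-0.955,  0.296]), np.float64(162.8)) [30. 16. 20.]
side hook 233 (array([608.5, 259.3]), array([-0.899, -0.439]), np.float64(-154.0)) [554. 230. 155.] [665. 294. 185.] 172.2265381041243
side base 3401 ((622.9341430664062, 265.04132080078125), (199.76980590820312, 142.03781127929688), 26.750572204589844)
```

View pics/crop.png

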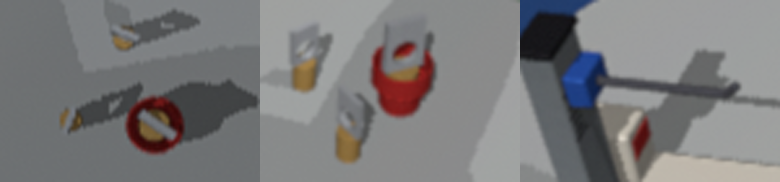

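The crop shows the weight in the cup (crop (155,125) and (405,50)) is clearly larger. Its top is at about 109 mm and the other two reach about 78 mm, so it is the right one. Moving.

drive_tool(commands=[[[0.25,-0.25,0.0],[0,0,-0.6]],[[0.25,-0.25,0.0],[0,0,-0.6]],[[0.25,-0.25,0.0],[0,0,-0.6]],[[0.25,-0.25,0.0],[0,0,-0.6]],[[0.25,-0.25,0.0],[0,0,-0.6]]], jaw=1)

```text
time: 1.52
eef_pos: [332.3, -306.6, 231.6]
tool_rot: [2.953, 1.071, 0.001]
contact_force: [-0.9, -0.5, -0.4]
opening: 0.996
grip_force: 0.0
```

```bash
cat >> h.py <<'E'
def down(deg):
    a=np.radians(deg);y=np.array([np.cos(a),np.sin(a),0]);z=np.array([0,0,-1.]);return R.from_matrix(np.stack([np.cross(y,z),y,z],1))
E
python3 - <<'E'
from h import *
print(plan([429.4,-63.2,180],down(-34.3)),arm.observe()["eef_pos"])
E
```

```text
(array([ 0.3074, -0.166 ,  0.0689]), array([ 0.0014, -0.0012, -0.5521])) [ 332.2516772  -306.58066169  231.573973  ]
```

drive_tool(commands=[[[0.3075,-0.166,0.0],[0,0,-0.55]],[[0.3075,-0.166,0.0],[0,0,-0.55]],[[0.3075,-0.166,0.03],[0,0,-0.55]],[[0.3075,-0.166,0.0685],[0,0,-0.55]],[[0.3075,-0.166,0.0685],[0,0,-0.55]]])

```text
time: 2.15
eef_pos: [429.1, -64.0, 178.4]
tool_rot: [-2.778, -1.465, 0.002]
contact_force: [0.5, 0.6, 0.2]
opening: 0.999
grip_force: 0.0
```

```bash
python3 - <<'E'
from h import *
c=arm.camera("wrist");W=cloud(c);s=arm.observe()
print(s["eef_pos"],plan([429.4,-63.2,89],down(-34.3)))
P=W[(np.hypot(W[...,0]-429,W[...,1]+63)<30)&(W[...,2]>92)&(W[...,2]<125)]
print(len(P))
if len(P)>20: print(cv2.minAreaRect(P[:,:2].astype(np.float32)),np.nanpercentile(P[:,2],[5,50,99]))
cv2.imwrite("pics/w1.png",c["image"])
E
```

```text
[428.9996856  -62.9429496  177.27612087] (array([-0.    ,  0.001 ,  0.1177]), array([-0.0064, -0.0004, -0.004 ]))
594
((431.13140869140625, -65.21531677246094), (40.01397705078125, 7.686721324920654), 55.50149154663086) [101.69981481 108.75568922 110.37343556]
```

View pics/w1.png

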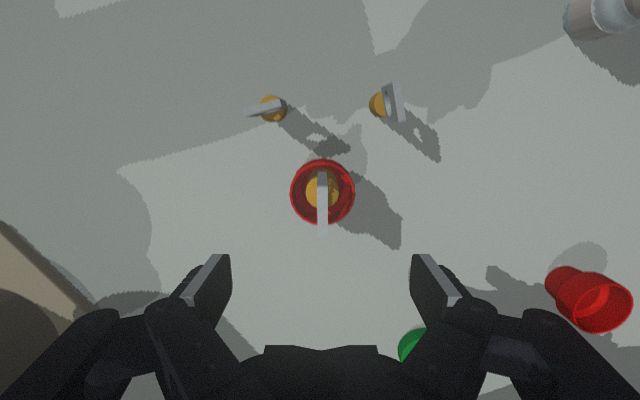

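The wrist view shows the target plate at (322,200), upright in the red cup and square between the fingers. The look-alikes are at (270,107) and (388,103). I'm lowering onto the grip.

drive_tool(commands=[[[-0.001,0.001,0.06],[0,0,0]],[[-0.001,0.001,0.11],[0,0,0]],[[-0.001,0.001,0.11],[0,0,0]],[[-0.001,0.001,0.11],[0,0,0]]])

```text
time: 2.7
eef_pos: [430.2, -68.1, 99.1]
tool_rot: [2.78, 1.46, 0.002]
contact_force: [0.1, 0.6, 0.3]
opening: 1.0
grip_force: 0.0
```

```bash
cat >> h.py <<'E'
def pos(n=6):
    "mean TCP over several periods (camera calls advance the clock)"
    P=[]
    for _ in range(n): arm.camera("wrist");P.append(arm.observe()["eef_pos"])
    return np.mean(P,0)
E
python3 - <<'E'
from h import *
print(pos(4),plan([430,-64,86.5],down(-34.3)))
E
```

```text
[430.72929792 -67.99715504  99.54271544] (array([ 0.0037, -0.0036,  0.017 ]), array([ 0.006 , -0.0019, -0.0091]))
```

drive_tool(commands=[[[0.004,-0.0035,0.017],[0,0,0]],[[0.004,-0.0035,0.017],[0,0,0]],[[0.004,-0.0035,0.017],[0,0,0]]])

```text
time: 3.28
eef_pos: [428.5, -63.1, 84.4]
tool_rot: [-2.78, -1.462, 0.001]
contact_force: [-0.2, 0.5, 0.3]
opening: 0.996
grip_force: 0.0
```

```bash
python3 - <<'E'
from h import *
print(pos(4),plan([430,-64,86.5],down(-34.3)))
E
```

```text
[428.86258407 -63.2825234   84.74540778] (array([ 0.0001,  0.0017, -0.0022]), array([ 0.0005, -0.0001, -0.0087]))
```

drive_tool(commands=[[[0,0,0],[0,0,0]],[[0,0,0],[0,0,0]],[[0,0,0],[0,0,0]],[[0,0,0],[0,0,0]],[[0,0,0],[0,0,0]]], jaw=-1, squeeze=70)

```text
time: 4.1
eef_pos: [428.9, -63.4, 84.7]
tool_rot: [2.781, 1.461, 0.0]
contact_force: [0.4, -0.4, 0.4]
opening: 0.081
grip_force: 68.8
```

drive_tool(commands=[[[0,0,0],[0,0,0]],[[0,0,0],[0,0,0]],[[0,0,-0.004],[0,0,0]],[[0,0,-0.004],[0,0,0]]], jaw=0)

```text
time: 4.6
eef_pos: [429.1, -63.4, 88.1]
tool_rot: [2.781, 1.461, 0.001]
contact_force: [0.6, -0.3, 1.3]
opening: 0.502
grip_force: 0.0
```

drive_tool(commands=[[[0,0,0],[0,0,0]],[[0,0,0],[0,0,0]],[[0,0,0],[0,0,0]],[[0,0,0],[0,0,0]],[[0,0,0],[0,0,0]]], jaw=-1, squeeze=80)

```text
time: 5.22
eef_pos: [429.1, -63.3, 87.9]
tool_rot: [2.781, 1.461, 0.001]
contact_force: [0.4, -0.6, 1.9]
opening: 0.07
grip_force: 84.3
```

drive_tool(commands=[[[0,0,-0.03],[0,0,0]],[[0,0,-0.08],[0,0,0]],[[0,0,-0.14],[0,0,0]],[[0,0,-0.21],[0,0,0]],[[0,0,-0.21],[0,0,0]]])

```text
time: 5.85
eef_pos: [430.8, -63.8, 249.3]
tool_rot: [2.777, 1.459, 0.008]
contact_force: [0.4, 0.1, -4.3]
opening: 0.07
grip_force: 83.6
```

```bash
python3 - <<'E'
from h import *
print(pos(3),arm.observe()["contact_force"])
c=arm.camera("side");W=cloud(c);s=arm.observe();p=s["eef_pos"]
m=(np.hypot(W[...,0]-p[0],W[...,1]-p[1])<26)&(W[...,2]<p[2]+3)&(W[...,2]>p[2]-110)
P=W[m];print(len(P),np.nanpercentile(P[:,2],[1,99])-p[2])
v,u=np.where(m);v0,u0=int(v.mean()),int(u.mean())
cv2.imwrite("pics/s2.png",cv2.resize(c["image"][max(v0-60,0):v0+70,max(0,u0-80):u0+80],None,fx=4,fy=4))
a=np.radians(26.8);ex=np.array([np.cos(a),np.sin(a),0]);seat=np.array([592.3,249.5,0])
g=seat-120*ex;g[2]=240;print(g,plan(g,down(26.8)))
E
```

```text
[428.58889812 -63.25652821 244.61127236] [-0.3320579   0.1120784  -3.66967922]
396 [-81.21789066   1.46646756]
[485.18970179 195.39469512 240.        ] (array([ 0.3273, -0.132 ,  0.0037]), array([-8.6000e-03, -1.6000e-03, -2.1416e+00]))
```

View pics/s2.png

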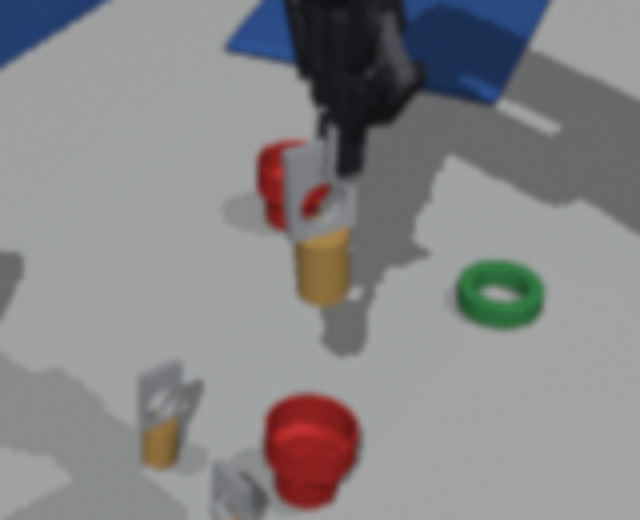

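The side crop shows the weight lifted clear and upright, with the eye visible at crop (320,205). The cup is still standing at (310,450). Next is turning and moving to in front of the hook.

drive_tool(commands=[[[0.06,-0.03,0],[0,0,-0.3]],[[0.14,-0.06,0],[0,0,-0.6]],[[0.2,-0.08,0],[0,0,-1]],[[0.2,-0.08,0],[0,0,-1]],[[0.2,-0.08,0],[0,0,-1]]])

```text
time: 6.68
eef_pos: [463.4, 94.2, 243.2]
tool_rot: [-2.331, -2.103, 0.005]
contact_force: [0.0, 0.2, -3.9]
opening: 0.07
grip_force: 83.4
```

```bash
python3 - <<'E'
from h import *
g=[485.2,195.4,240];print(pos(3),plan(g,down(26.8)))
E
```

```text
[463.80748512  93.43806411 244.02386063] (array([0.1384, 0.0137, 0.0058]), array([-2.7000e-03,  3.0000e-04, -1.1463e+00]))
```

drive_tool(commands=[[[0.07,0.007,0],[0,0,-0.35]],[[0.138,0.014,0],[0,0,-0.7]],[[0.138,0.014,0],[0,0,-1]],[[0.138,0.014,0],[0,0,-1]],[[0.138,0.014,0],[0,0,-1]]])

```text
time: 7.45
eef_pos: [485.6, 195.1, 245.1]
tool_rot: [1.746, 2.611, -0.0]
contact_force: [0.4, -0.1, -3.5]
opening: 0.069
grip_force: 83.4
```

drive_tool(commands=[[[0,0,0.03],[0,0,-0.15]],[[0,0,0.05],[0,0,-0.15]],[[0,0,0.05],[0,0,-0.15]]])

```text
time: 7.82
eef_pos: [484.5, 195.3, 206.0]
tool_rot: [-1.644, -2.675, 0.004]
contact_force: [-0.3, 0.3, -3.4]
opening: 0.072
grip_force: 83.3
```

```bash
python3 - <<'E'
from h import *
p=pos(3);print(p,plan([485.2,195.4,192],down(26.8)))
a=np.radians(26.8);ex=np.array([np.cos(a),np.sin(a),0]);ey=np.array([-ex[1],ex[0],0]);seat=np.array([592.3,249.5,170])
ims=[]
for n in("side","top","wrist"):
    c=arm.camera(n);W=cloud(c)-seat;L=np.stack([W@ex,W@ey,W[...,2]],-1);im=c["image"].astype(int)
    dark=(im.max(-1)<140)&(np.ptp(im,axis=-1)<45)
    m=(abs(L[...,1])<15)&(L[...,2]>-25)&(L[...,2]<25)&(L[...,0]>-60)&(L[...,0]<72)&dark
    Q=L[m];sh=Q[(Q[:,0]>-25)&(Q[:,0]<60)]
    print(n,"hook n",len(Q))
    if len(sh)>5: print(" x min/max",np.percentile(Q[:,0],[1,99]).round(1),"shank y med/range",np.median(sh[:,1]).round(1),np.percentile(sh[:,1],[5,95]).round(1),"z",np.percentile(sh[:,2],[5,50,95]).round(1),"slope",np.polyfit(sh[:,0],sh[:,1],1).round(3))
    t=Q[Q[:,0]<-33]
    if len(t)>2: print(" tip z",np.percentile(t[:,2],[5,95]).round(1),"y",np.median(t[:,1]).round(1))
    m=(abs(L[...,0]+120)<45)&(abs(L[...,1])<40)&(L[...,2]<p[2]-175)&(L[...,2]>-130)
    Q=L[m]
    br=m&(im[...,2]-im[...,0]>40)
    B=L[br];print(" weight z",np.percentile(Q[:,2],[1,99]).round(1) if len(Q) else 0,"brass n",len(B),B.mean(0).round(1),np.percentile(B,[2,98],axis=0).round(1).tolist() if len(B) else 0)
    if n=="side":cv2.imwrite("pics/s3.png",cv2.resize(c["image"][170:330,150:350],None,fx=3.5,fy=3.5))
E
```

```text
[485.56627473 195.86600262 207.89083327] (array([-0.0004, -0.0013,  0.022 ]), array([0.0019, 0.0003, 0.0053]))
side hook n 216
 x min/max [-42.   70.9] shank y med/range 2.0 [-1.9  4.5] z [-1.7  2.   4.2] slope [-1.000e-03  1.696e+00]
 tip z [ 2.9 12.3] y 2.1
 weight z [-43.4  30.9] brass n 222 [-124.4   14.4  -16.3] [[-135.3, -0.8, -40.6], [-108.0, 21.1, 1.1]]
top hook n 5
 weight z [-38.2  30. ] brass n 6 [-129.3   -1.1    1.8] [[-132.7, -3.8, 0.1], [-126.4, 1.5, 3.3]]
wrist hook n 2140
 x min/max [-40.9  71. ] shank y med/range 0.6 [-3.3  3.1] z [1.7 4.3 5.6] slope [0.001 0.343]
 tip z [ 7.  14.1] y 0.8
 weight z [-39.8  31.3] brass n 1170 [-119.     8.3   -2.4] [[-133.3, -5.5, -37.8], [-104.8, 19.2, 3.1]]
```

View pics/s3.png

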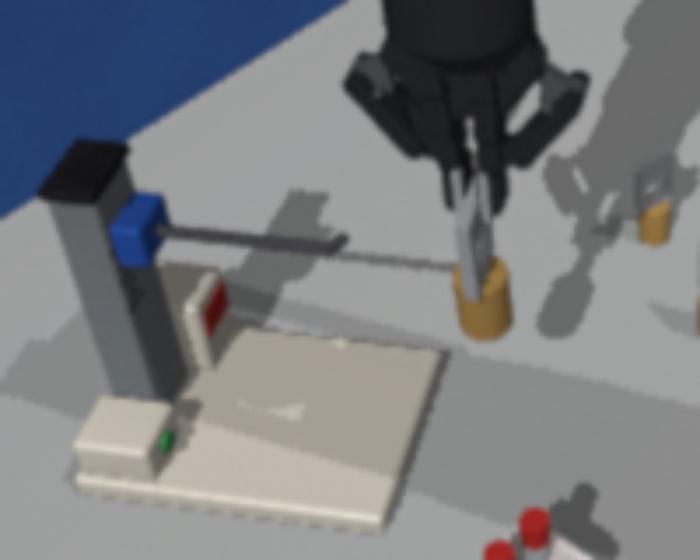

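The side crop shows the weight upright at (480,290) with its plate seen edge-on. The hook tip, at (345,240), points at the plate. I want the weight's lateral offset more exactly.

```bash
python3 - <<'E'
from h import *
from scipy.optimize import least_squares
a=np.radians(26.8);ex=np.array([np.cos(a),np.sin(a),0]);ey=np.array([-ex[1],ex[0],0]);seat=np.array([592.3,249.5,170])
for n in("side","wrist"):
    c=arm.camera(n);W=cloud(c)-seat;L=np.stack([W@ex,W@ey,W[...,2]],-1);im=c["image"].astype(int)
    m=(abs(L[...,0]+120)<40)&(abs(L[...,1])<40)&(L[...,2]<40)&(L[...,2]>-130)
    B=L[m&(im[...,2]-im[...,0]>40)]
    B=B[B[:,2]<-8] # side wall of brass
    f=least_squares(lambda q:np.hypot(B[:,0]-q[0]-q[2]*(B[:,2]+20),B[:,1]-q[1]-q[3]*(B[:,2]+20))-16,[-120,0,0,0],loss="soft_l1")
    print(n,len(B),"axis at z=-20:",f.x.round(3),"rms",np.sqrt(np.mean(f.fun**2)).round(2),"bottom",np.percentile(B[:,2],1).round(1))
    br=(im[...,2]-im[...,0]<25)&m&(L[...,2]>5)&(L[...,2]<30)&(im.max(-1)>90)
    S=L[br];print(" plate",len(S),np.percentile(S[:,:2],[3,50,97],axis=0).round(1).tolist())
print(arm.observe()["eef_pos"])
E
```

```text
side 147 axis at z=-20: [-1.20136e+02  3.49400e+00 -3.00000e-03  9.60000e-02] rms 0.73 bottom -41.0
 plate 53 [[-124.6, -11.7], [-121.1, 27.2], [-117.2, 29.1]]
wrist 156 axis at z=-20: [-1.19106e+02  3.32300e+00 -3.00000e-03  1.01000e-01] rms 0.14 bottom -42.1
 plate 99 [[-123.0, 26.3], [-119.6, 27.8], [-115.7, 29.1]]
[485.85233145 196.27407493 208.29945579]
```

drive_tool(commands=[[[-0.009,0,0.0235],[0,0,0]],[[-0.009,0,0.0235],[0,0,0]],[[-0.009,0.03,0.0235],[0,0,0]],[[-0.009,0.06,0.0235],[0,0,0]],[[-0.009,0.06,0.0235],[0,0,0]]])

```text
time: 8.85
eef_pos: [529.3, 210.8, 189.5]
tool_rot: [-1.64, -2.679, 0.001]
contact_force: [0.3, -0.4, -4.0]
opening: 0.073
grip_force: 83.4
```

```bash
python3 - <<'E'
from h import *
a=np.radians(26.8);ex=np.array([np.cos(a),np.sin(a),0]);ey=np.array([-ex[1],ex[0],0]);seat=np.array([592.3,249.5,170])
p=pos(4)-seat;print("tcp local",p@ex,p@ey,p[2])
for n in("side","wrist"):
    c=arm.camera(n);W=cloud(c)-seat;L=np.stack([W@ex,W@ey,W[...,2]],-1);im=c["image"].astype(int)
    m=(abs(L[...,0]+75)<26)&(abs(L[...,1])<40)&(L[...,2]<40)&(L[...,2]>-130)
    br=(im[...,2]-im[...,0]<25)&m&(L[...,2]>-12)&(L[...,2]<18)&(im.max(-1)>90)
    S=L[br];print(n," plate",len(S),np.percentile(S,[2,50,98],axis=0).round(1).tolist())
    B=L[m&(im[...,2]-im[...,0]>40)];print(" bottom",np.percentile(B[:,2],1) if len(B) else 0)
    if n=="wrist":cv2.imwrite("pics/w4.png",c["image"])
E
```

```text
tcp local -74.83715774710163 -6.020328295560073 19.520345444342468
side  plate 68 [[-80.8, -17.3, -11.6], [-77.1, 20.7, 0.4], [-73.2, 23.7, 16.7]]
 bottom -60.90973993583382
wrist  plate 118 [[-79.2, 20.3, -9.1], [-75.4, 21.8, 5.8], [-71.6, 23.2, 16.9]]
 bottom -58.75789617858275
```

View pics/w4.png

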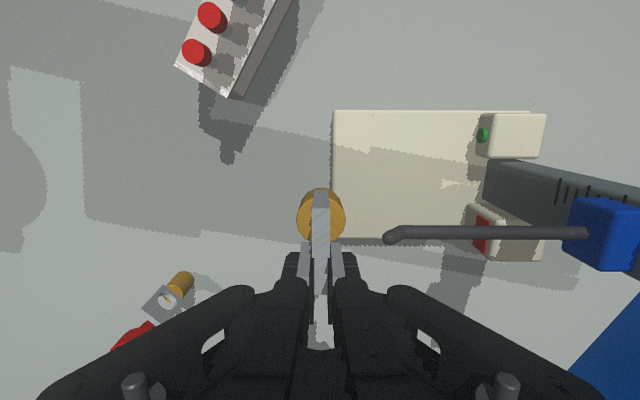

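The wrist view has the plate at (320,215), with the hook shank running in line from its tip at (388,236) to the blue carriage. The lateral offset is about 1 mm and the eye is 5 mm above the axis. I'm threading it slowly.

drive_tool(commands=[[[-0.001,0.02,0],[0,0,0]],[[-0.001,0.04,0],[0,0,0]],[[-0.001,0.06,0],[0,0,0]],[[-0.001,0.06,0],[0,0,0]]])

```text
time: 9.65
eef_pos: [569.3, 230.5, 190.1]
tool_rot: [1.64, 2.679, 0.0]
contact_force: [-0.8, -0.3, -4.6]
opening: 0.072
grip_force: 83.4
```

drive_tool(commands=[[[0,0.02,0],[0,0,0]],[[0,0.04,0],[0,0,0]],[[0,0.044,0],[0,0,0]],[[0,0.044,0],[0,0,0]]])

```text
time: 10.15
eef_pos: [597.9, 245.1, 189.9]
tool_rot: [-1.64, -2.679, 0.001]
contact_force: [0.4, 0.3, -4.1]
opening: 0.074
grip_force: 83.4
```

```bash
python3 - <<'E'
from h import *
a=np.radians(26.8);ex=np.array([np.cos(a),np.sin(a),0]);ey=np.array([-ex[1],ex[0],0]);seat=np.array([592.3,249.5,170])
p=pos(4)-seat;print("tcp local",p@ex,p@ey,p[2],arm.observe()["contact_force"])
E
```

```text
tcp local 3.1061794402841976 -6.465844428726335 20.041156828766646 [ 0.69804399 -0.67789179 -3.56940528]
```

drive_tool(commands=[[[0,0,0.01],[0,0,0]],[[0,0,0.02],[0,0,0]],[[0,0,0.026],[0,0,0]],[[0,0,0.032],[0,0,0]],[[0,0,0.032],[0,0,0]]])

```text
time: 10.98
eef_pos: [598.5, 245.3, 165.8]
tool_rot: [-1.641, -2.679, 0.0]
contact_force: [-0.4, -1.2, -0.5]
opening: 0.072
grip_force: 83.9
```

```bash
python3 - <<'E'
from h import *
a=np.radians(26.8);ex=np.array([np.cos(a),np.sin(a),0]);ey=np.array([-ex[1],ex[0],0]);seat=np.array([592.3,249.5,170])
F=[]
P=[]
for _ in range(4):
    c=arm.camera("side");s=arm.observe();F.append(s["contact_force"]);P.append(s["eef_pos"])
p=np.mean(P,0)-seat;print("tcp local",p@ex,p@ey,p[2],np.mean(F,0))
W=cloud(c)-seat;L=np.stack([W@ex,W@ey,W[...,2]],-1);im=c["image"].astype(int)
m=(abs(L[...,1])<15)&(L[...,2]>-40)&(L[...,2]<25)&(L[...,0]>-48)&(L[...,0]<72)&(im.max(-1)<140)&(np.ptp(im,axis=-1)<45)
Q=L[m];Q=Q[(Q[:,0]>25)&(Q[:,0]<65)];print("shank z",np.median(Q[:,2]))
cv2.imwrite("pics/s5.png",cv2.resize(c["image"][170:310,150:310],None,fx=4,fy=4))
E
```

```text
tcp local 3.798455718552779 -6.543247633566924 -3.6271415929735156 [-0.49789938 -1.00630097 -0.59486695]
shank z -8.268297321274758
```

View pics/s5.png

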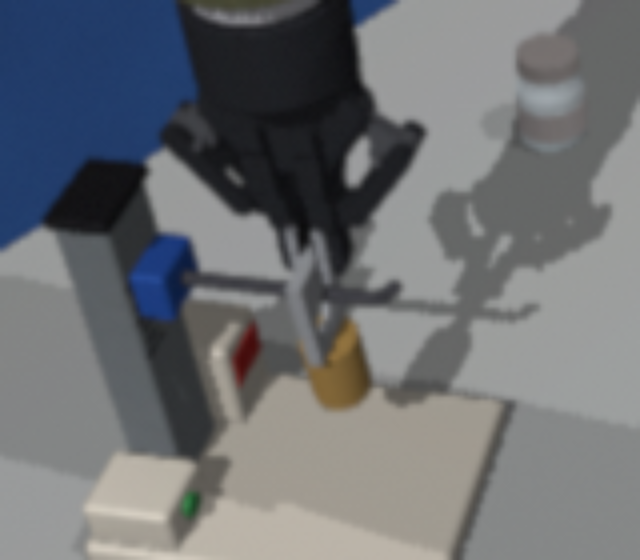

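The side crop shows the shank running through the eye near (310,290), with the hook sunk about 10 mm and carrying the load. Releasing.

drive_tool(commands=[[[0,0,0.001],[0,0,0]],[[0,0,0.001],[0,0,0]],[[0,0,0.001],[0,0,0]],[[0,0,0.001],[0,0,0]],[[0,0,0.001],[0,0,0]]], jaw=-0.1)

```text
time: 11.8
eef_pos: [598.5, 245.4, 165.3]
tool_rot: [-1.64, -2.679, -0.0]
contact_force: [-0.6, 0.4, -0.4]
opening: 0.446
grip_force: 0.0
```

drive_tool(commands=[[[0,0,-0.02],[0,0,0]],[[0,0,-0.05],[0,0,0]],[[0,0,-0.1],[0,0,0]],[[0,0,-0.13],[0,0,0]],[[0,0,-0.13],[0,0,0]]])

```text
time: 12.42
eef_pos: [600.0, 245.9, 266.8]
tool_rot: [1.638, 2.676, 0.007]
contact_force: [-0.2, -0.4, -0.5]
opening: 0.453
grip_force: 0.0
```

```bash
python3 - <<'E'
from h import *
a=np.radians(26.8);ex=np.array([np.cos(a),np.sin(a),0]);ey=np.array([-ex[1],ex[0],0]);seat=np.array([592.3,249.5,170])
for n in("side","top"):
    c=arm.camera(n)
    W=cloud(c)-seat;L=np.stack([W@ex,W@ey,W[...,2]],-1);im=c["image"].astype(int)
    m=(abs(L[...,1])<15)&(L[...,2]>-40)&(L[...,2]<25)&(L[...,0]>-48)&(L[...,0]<72)&(im.max(-1)<140)&(np.ptp(im,axis=-1)<45)
    Q=L[m];Q=Q[(Q[:,0]>25)&(Q[:,0]<65)];print("shank z",np.median(Q[:,2]))
    m=(abs(L[...,0])<25)&(abs(L[...,1])<30)&(L[...,2]>-110)&(L[...,2]<50)
    B=L[m&(im[...,2]-im[...,0]>45)];S=L[m&(im[...,2]-im[...,0]<25)&(im.max(-1)>90)&(L[...,2]>-45)]
    print(n,"brass",len(B),np.percentile(B,[2,98],axis=0).round(1).tolist() if len(B) else 0,"plate",len(S),np.percentile(S,[2,98],axis=0).round(1).tolist() if len(S) else 0)
    if n=="side":cv2.imwrite("pics/s6.png",cv2.resize(c["image"][170:310,150:310],None,fx=4,fy=4))
    # cups refined
    W=W+seat;b,g,r=im[...,0],im[...,1],im[...,2];red=(r>90)&(g<60)&(b<60)
    for x,y in((430,-64),(596,-325)):
        Q=W[red&(np.hypot(W[...,0]-x,W[...,1]-y)<50)];Q=Q[(Q[:,2]>48)&(Q[:,2]<62)]
        if len(Q)>5: print(" cup",len(Q),cv2.minEnclosingCircle(Q[:,:2].astype(np.float32)))
print(arm.observe()["eef_pos"],arm.observe()["joints"],plan([430,-64,160],down(-90)))
E
```

```text
shank z -12.011260814035268
side brass 184 [[-13.1, -6.5, -85.1], [11.0, 14.2, -44.6]] plate 167 [[-12.7, -14.1, -42.9], [16.2, 25.0, 14.9]]
 cup 105 ((427.3465881347656, -63.482784271240234), 31.275888442993164)
 cup 45 ((595.5570068359375, -327.01568603515625), 31.595640182495117)
shank z -9.951832745228558
top brass 14 [[-10.8, -8.3, -47.5], [-2.1, 9.9, -40.8]] plate 27 [[-21.8, -12.6, -41.5], [10.6, 21.4, 18.7]]
 cup 35 ((430.49822998046875, -62.41853713989258), 28.757709503173828)
 cup 15 ((597.6131591796875, -325.2388916015625), 29.541454315185547)
[598.46552917 245.36118392 262.65545244] [ 3.09842720e-01  2.46422966e-01  1.30090075e+00  6.92790725e-08
  1.59413188e+00 -1.62137107e-01] (array([-0.2653, -0.3876,  0.1368]), array([ 2.0000e-04, -2.0000e-04,  4.0856e+00]))
```

View pics/s6.png

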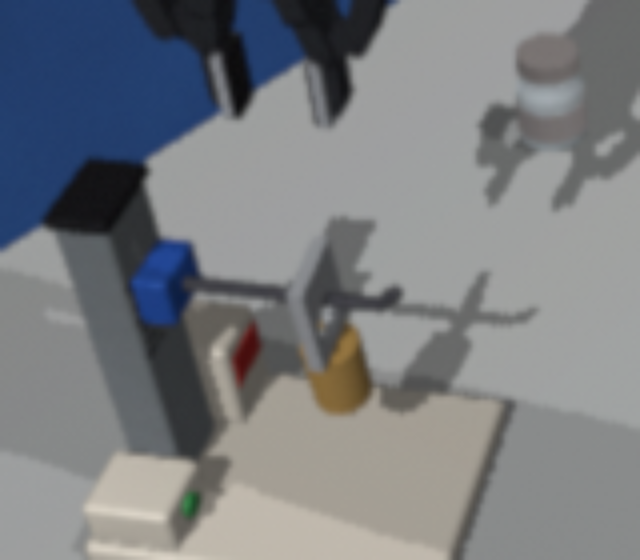

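The weight now hangs free on the hook at (320,310), upright and clear of the fingers. Next is the emptied cup.

drive_tool(commands=[[[-0.15,-0.2,0],[0,0,1]],[[-0.15,-0.2,0],[0,0,1]],[[-0.15,-0.2,0],[0,0,1]],[[-0.15,-0.2,0],[0,0,1]],[[-0.15,-0.2,0],[0,0,1]]], jaw=1)

```text
time: 13.15
eef_pos: [515.7, 76.9, 261.8]
tool_rot: [-2.252, -2.189, 0.001]
contact_force: [-0.1, 0.2, 0.4]
opening: 1.004
grip_force: 0.0
```

```bash
python3 - <<'E'
from h import *
print(pos(3),plan([430,-63.5,150],down(-30)))
E
```

```text
[516.12016188  77.7578954  262.16552781] (array([-0.1916, -0.1099,  0.1498]), array([-0.0017,  0.    ,  0.9948]))
```

drive_tool(commands=[[[-0.1,-0.055,0.0],[0,0,1]],[[-0.1915,-0.11,0.08],[0,0,1]],[[-0.1915,-0.11,0.15],[0,0,1]],[[-0.1915,-0.11,0.15],[0,0,1]],[[-0.1915,-0.11,0.15],[0,0,1]]])

```text
time: 13.92
eef_pos: [427.8, -63.8, 147.9]
tool_rot: [-2.721, -1.563, 0.006]
contact_force: [-0.4, -0.2, -0.9]
opening: 1.008
grip_force: 0.0
```

```bash
cat >> h.py <<'E'
from scipy.optimize import least_squares
def cup(c,x,y,z0=0):
    "circle of radius 30 on the outer band, and on the rim's top"
    W=cloud(c);im=c["image"].astype(int);b,g,r=im[...,0],im[...,1],im[...,2]
    P=W[(r>80)&(g<.5*r)&(b<.5*r)&(np.hypot(W[...,0]-x,W[...,1]-y)<45)]
    Q=P[(P[:,2]>z0+33)&(P[:,2]<z0+60)]
    if len(Q)<10: return len(Q)
    f=least_squares(lambda q:np.minimum(abs(np.hypot(*(Q[:,:2]-q).T)-30),abs(np.hypot(*(Q[:,:2]-q).T)-27.5)),[x,y],loss="soft_l1")
    T=P[P[:,2]>np.nanpercentile(P[:,2],98)-5]
    return len(Q),f.x.round(1),cv2.minEnclosingCircle(T[:,:2].astype(np.float32)),np.nanpercentile(P[:,2],98).round(1)
E
python3 - <<'E'
from h import *
for n in("wrist","side","top"):
    c=arm.camera(n)
    for x,y in((430,-63.5),(596.5,-325)): print(n,cup(c,x,y))
print(pos(3),plan([430,-63.5,24],down(-30)))
E
```

```text
wrist (1363, array([430.4, -64.3]), ((430.7195129394531, -64.12196350097656), 29.716707229614258), np.float64(57.4))
wrist (2388, array([ 596.6, -325.3]), ((596.6905517578125, -325.7975158691406), 31.235952377319336), np.float64(57.0))
side (298, array([428.7, -64. ]), ((429.5035095214844, -63.593467712402344), 31.12189483642578), np.float64(55.5))
side (13, array([ 596.1, -324.7]), ((611.082275390625, -299.51947021484375), 1.8806328773498535), np.float64(50.2))
top 0
top (144, array([ 596.7, -324.7]), ((596.6740112304688, -324.4713439941406), 29.965652465820312), np.float64(59.0))
[431.25025032 -63.75778016 152.19049793] (array([-0.0005, -0.0019,  0.1707]), array([ 0.0051, -0.0017, -0.0057]))
```

drive_tool(commands=[[[-0.001,-0.0015,0.06],[0,0,0]],[[-0.001,-0.0015,0.12],[0,0,0]],[[-0.001,-0.0015,0.15],[0,0,0]],[[-0.001,-0.0015,0.15],[0,0,0]],[[-0.001,-0.0015,0.15],[0,0,0]]])

```text
time: 14.85
eef_pos: [429.6, -64.4, 39.4]
tool_rot: [2.722, 1.565, 0.003]
contact_force: [0.3, 0.2, 0.3]
opening: 0.998
grip_force: 0.0
```

```bash
python3 - <<'E'
from h import *
p=pos(4);print(p,plan([430.3,-64.1,24],down(-30)),(down(-30).inv().apply(np.array([430.3,-64.1,24])-p)/750).round(4))
c=arm.camera("wrist");print(cup(c,430,-64));cv2.imwrite("pics/w7.png",c["image"])
E
```

```text
[429.72439809 -64.62280332  39.53447236] (array([0.0012, 0.0006, 0.0204]), array([ 0.0052, -0.0014, -0.0087])) [0.001  0.0003 0.0207]
(6348, array([430.4, -64.3]), ((430.4151916503906, -64.0318374633789), 30.1235294342041), np.float64(57.3))
```

View pics/w7.png

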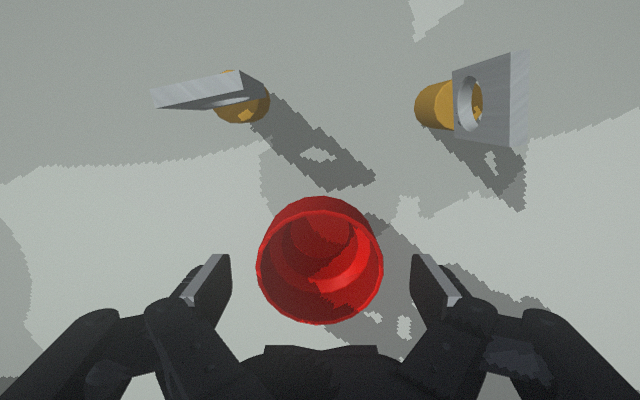

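The wrist view shows the empty cup at (320,262), centred between the open fingers at x = 220 and 425. Lowering and closing gently.

drive_tool(commands=[[[0.001,0.0005,0.02],[0,0,0]],[[0.001,0.0005,0.02],[0,0,0]],[[0.001,0.0005,0.02],[0,0,0]]])

```text
time: 15.48
eef_pos: [428.5, -63.8, 22.3]
tool_rot: [-2.723, -1.564, 0.001]
contact_force: [-0.3, -0.7, -0.8]
opening: 1.001
grip_force: 0.0
```

drive_tool(commands=[[[0,0,0],[0,0,0]],[[0,0,0],[0,0,0]],[[0,0,0],[0,0,0]],[[0,0,0],[0,0,0]],[[0,0,0],[0,0,0]]], jaw=-1, squeeze=30)

```text
time: 16.1
eef_pos: [429.4, -64.0, 23.3]
tool_rot: [2.724, 1.564, 0.001]
contact_force: [-1.3, 0.1, 5.4]
opening: 0.701
grip_force: 33.0
```

drive_tool(commands=[[[0,0,-0.02],[0,0,0]],[[0,0,-0.06],[0,0,0]],[[0,0,-0.12],[0,0,0]],[[0,0,-0.16],[0,0,0]],[[0,0,-0.16],[0,0,0]]])

```text
time: 16.73
eef_pos: [431.0, -64.4, 146.4]
tool_rot: [2.72, 1.563, 0.007]
contact_force: [0.0, 0.9, -0.7]
opening: 0.698
grip_force: 33.0
```

```bash
python3 - <<'E'
from h import *
p=pos(4);print(p,arm.observe()["contact_force"])
for n in("wrist","side"):
    c=arm.camera(n);print(n,cup(c,430,-64,p[2]-24))
g=np.array([596.6,-325.2,p[2]]);print((down(-30).inv().apply(g-p)/750).round(4))
E
```

```text
[428.67248024 -63.82179979 142.61178588] [-0.42723806  0.44390051 -2.55010355]
wrist (8457, array([429.2, -63.9]), ((429.26922607421875, -63.73916244506836), 30.120079040527344), np.float64(175.4))
side (230, array([427.1, -64. ]), ((435.85693359375, -55.40502166748047), 36.909603118896484), np.float64(174.8))
[-0.1899  0.3682  0.    ]
```

drive_tool(commands=[[[-0.03,0.06,0],[0,0,0]],[[-0.06,0.12,0],[0,0,0]],[[-0.09,0.18,0],[0,0,0]],[[-0.12,0.24,0],[0,0,0]],[[-0.15,0.3,0],[0,0,0]]])

```text
time: 17.65
eef_pos: [566.8, -275.5, 141.2]
tool_rot: [-2.723, -1.564, 0.002]
contact_force: [0.6, -0.5, -0.1]
opening: 0.701
grip_force: 33.0
```

drive_tool(commands=[[[-0.02,0.035,0],[0,0,0]],[[-0.04,0.0685,0],[0,0,0]],[[-0.04,0.0685,0],[0,0,0]],[[-0.04,0.0685,0],[0,0,0]]])

```text
time: 18.15
eef_pos: [595.2, -325.4, 141.5]
tool_rot: [-2.722, -1.564, 0.001]
contact_force: [-0.2, 0.8, -1.4]
opening: 0.701
grip_force: 33.1
```

```bash
python3 - <<'E'
from h import *
p=pos(4);print(p)
for n in("wrist","side","top"):
    c=arm.camera(n);print(n,"upper",cup(c,p[0],p[1],p[2]-24),"lower",cup(c,596.6,-325.2))
g=np.array([596.1,-325.1,p[2]]);print((down(-30).inv().apply(g-p)/750).round(4), R.from_rotvec(arm.observe()["tool_rot"]).as_matrix().round(3)[:,1:])
E
```

```text
[ 595.47972935 -325.23342919  142.36875803]
wrist upper (9056, array([ 596.9, -325.6]), ((596.633544921875, -325.5496826171875), 30.349821090698242), np.float64(176.6)) lower (750, array([ 598.7, -326.7]), ((596.633544921875, -325.5496826171875), 30.349821090698242), np.float64(176.6))
side upper (165, array([ 595.6, -325.4]), ((596.4520263671875, -323.23626708984375), 32.96138000488281), np.float64(174.0)) lower (200, array([ 597. , -325.2]), ((596.4520263671875, -323.23626708984375), 32.96138000488281), np.float64(174.0))
top upper (67, array([ 594.7, -324.6]), ((599.516845703125, -310.35028076171875), 25.253480911254883), np.float64(178.2)) lower (63, array([ 596.8, -325.2]), ((599.516845703125, -310.35028076171875), 25.253480911254883), np.float64(178.2))
[0.0006 0.0006 0.    ] [[ 0.864  0.   ]
 [-0.503 -0.   ]
 [ 0.    -1.   ]]
```

drive_tool(commands=[[[0.0007,0.0012,0.04],[0,0,0]],[[0.0007,0.0012,0.07],[0,0,0]],[[0.0007,0.0012,0.09],[0,0,0]],[[0.0007,0.0012,0.11],[0,0,0]],[[0.0007,0.0012,0.114],[0,0,0]]])

```text
time: 19.12
eef_pos: [596.2, -325.8, 55.8]
tool_rot: [-2.723, -1.564, 0.002]
contact_force: [-0.3, -0.2, -0.8]
opening: 0.706
grip_force: 33.1
```

drive_tool(commands=[[[0,0,0.003],[0,0,0]],[[0,0,0.006],[0,0,0]],[[0,0,0.008],[0,0,0]],[[0,0,0.008],[0,0,0]]])

```text
time: 19.62
eef_pos: [597.0, -326.3, 51.5]
tool_rot: [2.724, 1.565, 0.0]
contact_force: [-0.6, 0.4, -0.5]
opening: 0.705
grip_force: 33.1
```

```bash
python3 - <<'E'
from h import *
p=pos(4);print(p,arm.observe()["contact_force"])
c=arm.camera("side");print("upper",cup(c,p[0],p[1],27))
c=arm.camera("wrist");print("upper",cup(c,p[0],p[1],27))
E
```

```text
[ 596.99742922 -326.28040743   51.48838283] [-0.7604797  -1.22658298 -0.66809049]
upper (141, array([ 596.5, -325.6]), ((595.4030151367188, -324.25067138671875), 33.793888092041016), np.float64(83.8))
upper (8899, array([ 598.2, -326.5]), ((598.0885009765625, -326.3052673339844), 30.20307731628418), np.float64(85.3))
```

drive_tool(commands=[[[0.0003,-0.002,0],[0,0,0]],[[0.0003,-0.002,0.001],[0,0,0]],[[0.0003,-0.002,0.002],[0,0,0]],[[0.0003,-0.002,0.002],[0,0,0]]])

```text
time: 20.42
eef_pos: [596.1, -325.5, 50.5]
tool_rot: [2.723, 1.564, 0.001]
contact_force: [-0.9, -0.1, 4.9]
opening: 0.705
grip_force: 33.6
```

drive_tool(commands=[[[0,0,0],[0,0,0]],[[0,0,0],[0,0,0]],[[0,0,0],[0,0,0]],[[0,0,0],[0,0,0]],[[0,0,0],[0,0,0]]], jaw=1)

```text
time: 21.05
eef_pos: [595.7, -325.3, 49.7]
tool_rot: [-2.724, -1.565, 0.0]
contact_force: [-0.8, 0.4, 0.3]
opening: 0.999
grip_force: 0.0
```

drive_tool(commands=[[[0,0,-0.03],[0,0,0]],[[0,0,-0.06],[0,0,0]],[[0,0,-0.11],[0,0,0]],[[0,0,-0.15],[0,0,0]],[[0,0,-0.15],[0,0,0]]])

```text
time: 21.68
eef_pos: [598.3, -326.9, 169.1]
tool_rot: [2.717, 1.561, 0.007]
contact_force: [-0.9, -0.4, -0.7]
opening: 1.004
grip_force: 0.0
```

```bash
python3 - <<'E'
from h import *
c=arm.camera("wrist");print("upper",cup(c,596.6,-325.3,27),arm.observe()["eef_pos"]);a=c["image"]
c=arm.camera("side");print("upper",cup(c,596.6,-325.3,27),"low",cup(c,596.6,-325.3,-2))
b=np.hstack([cv2.resize(c["image"][130:200,330:410],(400,350)),cv2.resize(c["image"][180:300,150:287],(400,350))])
cv2.imwrite("pics/end.png",b)
W=cloud(c);im=c["image"].astype(int);m=(im[...,2]>80)&(im[...,1]<.5*im[...,2])&(im[...,0]<.5*im[...,2])&(np.hypot(W[...,0]-596.6,W[...,1]+325.3)<45)
P=W[m]
for z in range(0,90,8):
    Q=P[(P[:,2]>=z)&(P[:,2]<z+8)]
    if len(Q)>4: print(z,len(Q),Q.mean(0).round(1))
E
```

```text
upper (1457, array([ 597.8, -326.2]), ((598.1698608398438, -325.6624755859375), 29.682086944580078), np.float64(84.5)) [ 597.23786167 -326.27142261  166.36532746]
upper (215, array([ 596.1, -325.4]), ((596.667724609375, -324.9983825683594), 31.88888168334961), np.float64(82.2)) low (140, array([ 596.7, -325.4]), ((596.667724609375, -324.9983825683594), 31.88888168334961), np.float64(82.2))
0 11 [ 588.  -309.8    5.6]
8 22 [ 588.6 -310.3   12. ]
16 21 [ 587.8 -308.8   19.7]
24 11 [ 585.5 -305.2   27.8]
32 42 [ 586.5 -304.5   36.2]
40 35 [ 583.9 -306.2   44.3]
48 52 [ 589.  -313.7   52.6]
56 63 [ 596.5 -325.    60.4]
64 75 [ 594.7 -324.7   67.9]
72 75 [ 595.4 -325.    76.1]
80 29 [ 590.8 -312.1   82. ]
```

View pics/end.png

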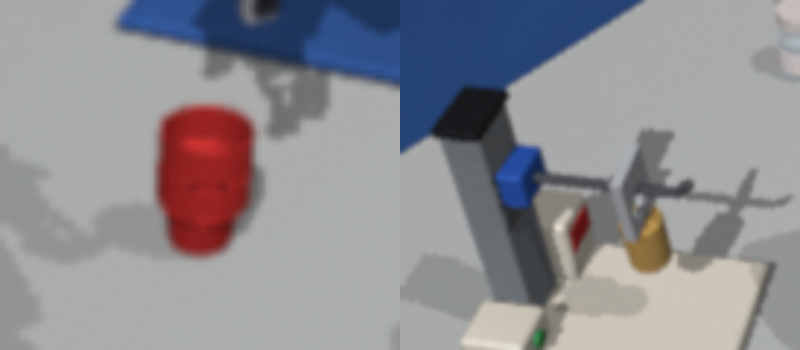

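The picture shows the cups stacked upright at (205,180), with the rim at 82–84 mm (83 expected) and axes within about 1 mm. The weight still hangs on the hook at (640,200), and the gripper is clear. Handing in.

```bash
python3 -c "
from h import *
print(arm.sign_off())"
```

```text
the job is handed in; nothing more can be done
None
```

I handed the job in: the check weight hangs free on the scale's hook and the emptied cup sits fully home in the other one. `arm.sign_off()` returned no verdict, so this rests on my last camera measurements.

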